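# Latch the gate of the monitor-chassis test cage

### The job

Shut the gate of the test cage and latch it: lift the drop bar by its red thumb tab over the striker, swing the gate in, feel with the bar resting lightly on the catch for the slot, and let the bar down into it so that it lies level and holds the gate shut by itself. The catch bends: never press it harder than a firm fingertip push (20 N). Leave the button, the spacer and the two probes where they lie.

Things in the scene. Friction and masses are not known exactly. Their poses are not given: they have to be found in the camera images.
- cage: Clear-walled test cage, 262 x 192 x 138 mm high, fixed on the cork board. Origin on the gate's vertical hinge axis, at cork level (12 mm above the work surface); x runs along the shut gate from hinge to free edge, y points outwards, the way the gate opens. The cage lies on the -y side; its roof is 138 mm above the origin.
- gate (a joint): Swing of the gate (198 mm wide, 138 mm high, 12 mm thick) about the cage's z axis, rad: 0 = in line with the cage front, positive = open, down to -0.10 if pushed in too far. Light friction: it stays where left. Below about 0.09 (the last 17 mm) a sprung switch plunger 185 mm from the hinge pushes it open with 2 N rising to 6 N; unlatched, it springs out again.
- latch_bar (a joint): Swing of the latch bar on the gate, rad: 0 = level on its stop, positive = free end lifted, at most 0.28. Steel, 195 long, 16 tall, 6 mm thick, about 140 g; falls by its weight when let go. Over 0.09 it passes clear above the striker (0.14 is comfortable); at about 0.07 it rests on top of the catch, in front of or behind the slot; in the slot it lies level.
- bar_pivot (a point): Pivot pin of the bar, a steel disc on the gate's outer face: 60 mm from the hinge axis along the gate, 14.5 mm outwards of the gate's mid-plane (which holds the hinge axis), 130 mm above the cage's origin. The bar turns about the gate's normal here and runs on past the free edge.
- thumb_tab (a point): Grip centre of the upright thumb tab on the bar, in a red vinyl sleeve: 24 mm wide along the bar, 9 mm thick along the gate's normal, from 26 mm below to 16 mm above this point. With the bar level it is 105 mm from the pivot along the bar and 40 mm above it. Pinch it across its 9 mm; it moves with the bar and the gate.
- catch_post: Fixed steel post 30 x 74 x 108 mm high, beyond the gate's free edge; axes as the cage's, origin at its foot, 225 mm from the hinge axis along the cage's x. On it is bolted the catch, a brass block 18 mm wide (x) and 26 mm tall with a slot across it for the bar. The catch's ears are slotted: it may sit anywhere along 24 mm of adjustment in y, unmeasured, to be felt.
- slot (a point): Middle of the slot's mouth if the catch sat at the outer end of its adjustment; it really is 0 to 24 mm farther in (-y). Level with the catch's top, 134 mm above the cage's origin. Slot 8 mm wide (y) for the 6 mm bar; outside it (+y) the striker, a square lug 10 mm thick; inside it a flat land 30 mm deep, as high. The level bar's underside is 12 mm lower, 4 mm off the slot's floor.
- spacer_c (a point): White nylon spacer block 32 x 22 x 16 mm, loose on the cork; its centre. Leave alone.
- button_c (a point): Clear polycarbonate arcade push button, 33 mm across, 23 mm tall, loose on the cork; its centre. Leave alone.
- probe_a_c (a point): Red test probe about 145 mm long, 11 mm thick, loose on the cork; middle of its grip. Leave alone.
- probe_b_c (a point): Second red test probe, like the first. Leave alone.

How it is judged (in metres and radians):
On the way, in this order (a step that is already met when the one before it is completed fails the run):
1. the bar is lifted clear of the striker's height while the gate is still open (value of joint latch_bar above 0.075 rad and value of joint gate above 0.1 rad), for 0.1 s.
2. the gate is swung in with the bar lifted over the striker (value of joint latch_bar above 0.05 rad and value of joint gate below 0.07 rad), for 0.05 s.
At the end, for the whole second after the job is handed in: The gate is shut (no more than 0.07 rad open, still) and stays so by itself, with the latch bar down in the catch's slot (within 0.03 rad of level, about 5 mm at the catch) and let go (value of joint gate below 0.07 rad and value of joint latch_bar below 0.03 rad and velocity of joint gate between -0.05 and 0.05 rad/s); the robot touches nothing.
It fails at once if the catch or its post is pressed harder than 20 N (contact force between catch_post and anything else above 20 N).
It fails at once if a bystander on the cork is moved by more than 15 mm (distance of any of spacer_c, button_c, probe_a_c, probe_b_c from where it was at the start of the episode above 0.015 m).
It also fails if it takes over 72 s, if anything falls off the work surface, if the arm or the gripper's body presses on something with over 40 N, if the wrist force passes 120 N, or if a joint passes its speed limit or range.

### The arm

A 6-joint arm with a two-finger parallel gripper is mounted at the origin on the work surface. World frame = base frame: x ahead of the robot, y to its left, z up, the work surface at z = 0. Lengths are in mm, angles in rad, forces in N, time in s.
With the tool pointing down it reaches from about 350 to 725 mm from the base axis. Payload 4.3 kg.
Tool frame: the origin (TCP) lies on the centre line of the jaws, within the pads' length; the fingertips stand 14 mm ahead of it and the grasp point (between the pads) lies 5 mm behind it (manip.tip_extent is the distance from the TCP to the fingertips, in mm); z points along the fingers, y is the line along which they close (so a half turn about z gives the same grasp; the last joint's range is limited). The gripper opens to 85 mm and grips with 20 to 120 N. Pads are 22 mm wide; open, the fingers measure 114 mm over their backs; the gripper's body (76 mm by 85 mm) begins 54 mm behind the grasp point. The pads swing forward as they close: fully open they stand 13 mm farther back than shut.
Start: joints at [1.077, 0.377, 0.081, 1.274, 0, 1.46], TCP at [215.316, 533.202, 245.329] pointing down, gripper open.
Joint ranges: [-2.72, 2.72], [-0.84, 1.66], [-1.02, 1.22], [-1.77, 2.12], [-1.37, 1.28], [-3.14, 3.14]. Speed limits (rad/s): [2.57, 2.57, 3.14, 3.14, 3.14, 3.14].

### API

Orientations are given as a rotation vector (axis times angle).
In Python, from workcell import manip gives the robot as it stands. The module is installed in compiled form; this text tells all that it offers.
- The arm moves only by the tool move_arm, never from a script. Its argument "motion" is a list of rows, each a list of 6 numbers: the shift along the tool's x, y, z in mm, then the turn, a rotation vector about the tool's x, y, z in rad. In form: [[dx, dy, dz, rx, ry, rz], ...]. A call has exactly 8 rows; each row shifts and turns the commanded pose from where the row before left it, along the tool's axes as they then stand; what a row does not reach is not made up. A row lasts 1/8 s, in which the tool goes at most 62.5 mm and 10.7 degrees, less where a joint would pass 70% of its speed; a pose out of reach is approached as far as the arm can. A call with a gripper value outside its range is refused whole. "claw" is the opening in per cent of the stroke, from 0 (shut) to 100 (fully open), set as the call begins (left out, the last holds). The fingers move at their own pace and stop on an object; "force" is the grip in N (left out, the last holds). Time passes only in rows, so rows that do not move let the fingers close, or fill a call up. It gives the time, the measured TCP pose, the force, the opening and the grip force at its end, in the units of the state.
- manip.observe(): the state, without advancing time (a new reading comes with each control period).
- manip.camera(name): name is "side" or "top"; returns the picture (400x640x3 uint8, red, green, blue); there is no depth.
- manip.camera_model(name): a dict with "intrinsics" (3x3 intrinsics, pixels), "eye" and "orientation" of the camera in the world. Camera axes: x right, y up, looking along -z (the intrinsics and any distortion apply to the point x, -y, -z); pixel columns grow to the right and rows downward; lengths in mm; the calibration is good to about 2 mm. A picture is of the moment at which its call begins. camera_model takes no time and is no camera call.
- manip.hand_in(): hands the job in; it is judged then, once.
The state is a dict: "clock": time; "joints": joint angles; "qvel": joint speeds; "effort": joint torques, N m; "eef_pos": TCP position; "tcp_rot": TCP orientation; "force": force on the tool from outside, world axes, zero at the start; "wrist_torque": the same for the moment, N m; "finger_gap": opening from 0.0 (shut) to 1.0 (fully open); "gripper_force": force on a finger pad.
Only numpy, scipy, OpenCV 4.12 (cv2) and the standard library are available. Lean on these libraries where they do the work, as an engineer would, in place of code of your own. Each camera call takes 0.05 s, during which the arm holds its last target. There are 200 camera calls.

## Working session

There is one attempt and no reset: what is moved stays moved. The work goes in short steps, Python scripts to look and compute and a tool call to move; the robot and the scene stay as the last step left them, time stands still between calls to the robot, and variables do not carry over. Pictures are saved under pics/ and viewed, at most 10 in all, crops included, and the job is handed in when it is done.

Besides the shell and the picture viewer there is one more tool, called after ">>>" as a command line: name --pt "numbers of a row" for each row, then --argument value for the rest. move_arm: Moves the arm, as the interface text tells. Its arguments: {"type":"object","properties":{"motion":{"type":"array","items":{"type":"array","items":{"type":"number"}}},"claw":{"type":"number"},"force":{"type":"number"}},"required":["motion"]}

```bash
mkdir -p pics; python3 - <<'E'
from workcell import manip
import cv2
for n in("top","side"):
    m=manip.camera_model(n);print(n,m)
    cv2.imwrite(f"pics/{n}0.png",cv2.cvtColor(manip.camera(n),cv2.COLOR_RGB2BGR))
print(manip.observe(),manip.tip_extent)
E
```

```text
top {'intrinsics': array([[400.03826026,   0.        , 313.86848768],
       [  0.        , 400.03826026, 202.98081991],
       [  0.        ,   0.        ,   1.        ]]), 'eye': array([469.64331924, 147.39524523, 818.62694097]), 'orientation': array([ 0.12091769, -0.13298379, -1.58461133])}
side {'intrinsics': array([[384.88142261,   0.        , 320.63859823],
       [  0.        , 384.88142261, 206.45497036],
       [  0.        ,   0.        ,   1.        ]]), 'eye': array([ 686.0596603 , -316.63361493,  570.51251404]), 'orientation': array([0.83969587, 0.09532324, 0.2464406 ])}
{'clock': 0.1, 'joints': array([ 1.07669313e+00,  3.78013894e-01,  7.97577354e-02,  1.27442349e+00,
       -1.47305973e-05,  1.46051446e+00]), 'qvel': array([ 0.00054551, -0.00294838,  0.00262335, -0.00061987, -0.00088646,
       -0.00110297]), 'effort': array([ 1.12210448e-03, -4.64690638e+01,  2.70582747e+01,  1.19964784e-02,
       -1.03003945e-04, -1.12829187e-05]), 'eef_pos': array([215.03242099, 532.65800947, 244.43998167]), 'tcp_rot': array([-5.99106657e-01, -3.08338037e+00,  2.83066024e-03]), 'force': array([1.30158613, 0.18037809, 0.03385683]), 'wrist_torque': array([ 0.06170744, -0.02995837,  0.04836224]), 'gripper_force': 0.0, 'finger_gap': 0.9970675447725482} 14.0
```

View pics/top0.png

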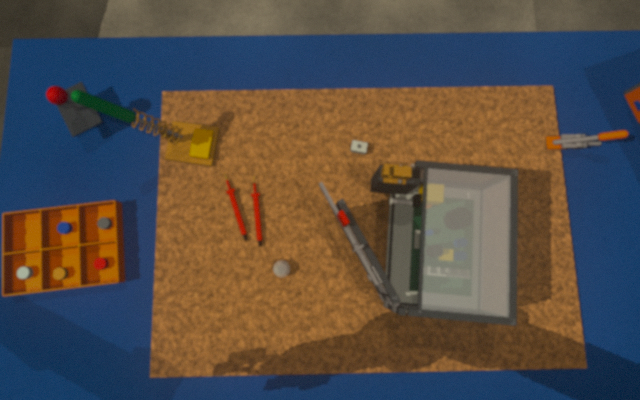

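View pics/side0.png

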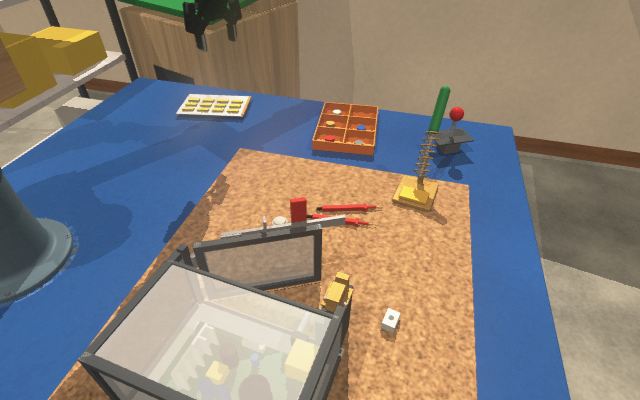

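```bash
python3 - <<'E'
import cv2
a=cv2.imread("pics/top0.png")[140:340,300:540];cv2.imwrite("pics/tc.png",cv2.resize(a,None,fx=3,fy=3,interpolation=cv2.INTER_CUBIC)[:600])
a=cv2.imread("pics/side0.png")[190:400,80:360];cv2.imwrite("pics/sc.png",cv2.resize(a,None,fx=2.8,fy=2.8,interpolation=cv2.INTER_CUBIC))
E
```

```text
(no output)
```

View pics/tc.png

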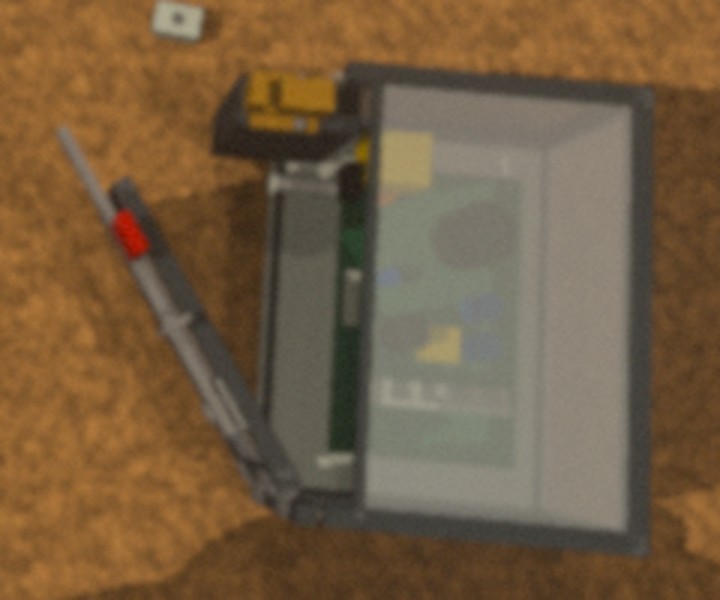

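View pics/sc.png

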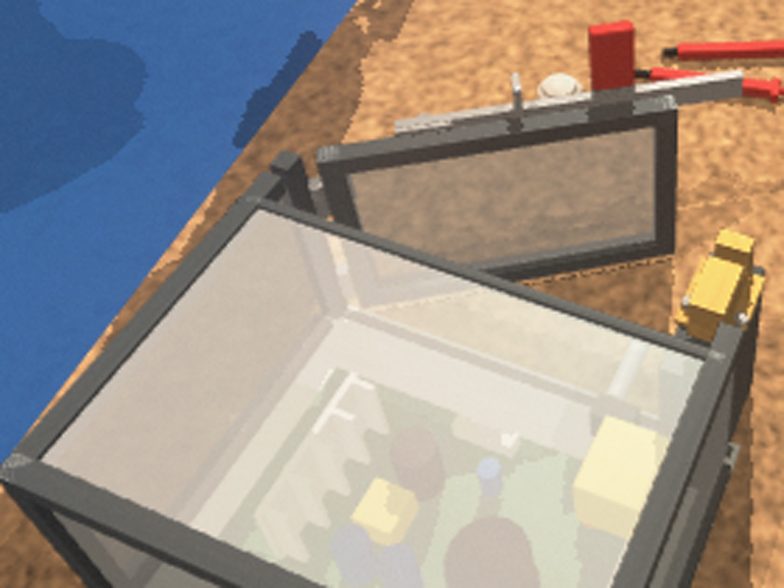

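```bash
cat > h.py <<'E'
import numpy as np
from scipy.spatial.transform import Rotation as R
from scipy.optimize import least_squares
from workcell import manip
M={n:manip.camera_model(n) for n in("top","side")}
def proj(n,p):
    m=M[n];c=R.from_rotvec(m["orientation"]).inv().apply(np.asarray(p)-m["eye"])
    return m["intrinsics"][[0,1],[0,1]]*c[...,:2]*[1,-1]/-c[...,2:]+m["intrinsics"][:2,2]
def ray(n,u,z):
    m=M[n];K=m["intrinsics"];d=np.array([(u[0]-K[0,2])/K[0,0],-(u[1]-K[1,2])/K[1,1],-1])
    d=R.from_rotvec(m["orientation"]).apply(d);return m["eye"]+d*(z-m["eye"][2])/d[2]
def cage(c,p): # cage->world
    s,k=np.sin(c[2]),np.cos(c[2]);x,y,z=p;return np.array([c[0]+k*x-s*y,c[1]+s*x+k*y,z+12])
def gate(c,q,p): 
    s,k=np.sin(q),np.cos(q);x,y,z=p;return cage(c,(k*x-s*y,s*x+k*y,z))
E
python3 - <<'E'
from h import *
T=lambda u,v:(300+u/3,140+v/3)
S=lambda u,v:(80+u/2.8,190+v/2.8)
for k,n,u,z in[("tip","top",T(62,130),150),("tab","top",T(131,233),190),("tab","side",S(611,27),198),("gfree","top",T(122,186),150),("gfree","side",S(672,103),150),("slot","top",T(277,95),146),("striker out","top",T(247,95),146),("land in","top",T(335,95),146),("strk","side",S(735,235),146),("roofA","top",T(365,515),150),("roofB","top",T(370,70),150),("ghinge","top",T(285,490),150),("ghinge","side",S(325,152),150)]:
    print(k,n,ray(n,u,z).round(1))
pts=[("top",T(131,233),(165,14.5,180)),("side",S(611,27),(165,14.5,186)),("side",S(592,58),(153,14.5,170)),("side",S(634,55),(177,14.5,170)),("top",T(122,186),(198,0,138)),("side",S(672,103),(198,0,138)),("side",S(325,152),(4,0,138))]
post=[("top",(lambda a:a)(T(285,88)),(225,None,134)),("side",S(735,235),(225,None,134))]
def f(v):
    r=[proj(n,gate(v,v[3],p))-u for n,u,p in pts]
    r.append(proj("top",cage(v,(225,v[4],134)))-T(277,98))
    return np.ravel(r)
s=least_squares(f,[370,60,0,.5,15],loss="soft_l1");print(s.x,s.fun.round(1).reshape(-1,2).tolist(),np.sqrt(np.diag(np.linalg.inv(s.jac.T@s.jac))))
v=s.x;print("tab",gate(v,v[3],(165,14.5,170)))
E
```

```text
tip top [612.2 129.  150. ]
tab top [547.5  94.9 190. ]
tab side [549.2  94.7 198. ]
gfree top [579.3  95.8 150. ]
gfree side [583.1  95.1 150. ]
slot top [631.5   4.7 146. ]
striker out top [631.8  22.  146. ]
land in top [631.  -28.8 146. ]
strk side [635.8  17.6 146. ]
roofA top [396.5 -30.6 150. ]
roofB top [644.4 -48.7 150. ]
ghinge top [410.5  12.1 150. ]
ghinge side [416.7  11.2 150. ]
[ 4.06804864e+02  8.70169430e+00 -1.78808194e-02  4.71906315e-01
  7.51111031e-04] [[0.6, -0.9], [-0.4, 0.2], [-1.2, -1.9], [-0.5, -2.7], [0.1, -3.2], [1.1, -0.0], [-4.2, -0.5], [0.0, -1.1]] [1.53180391e+00 2.07779900e+00 1.83481017e+04 1.83481062e+04
 4.12831083e+06]
tab [548.72901803  94.09949584 182.        ]
```

```bash
cat >> h.py <<'E'
C=np.array([406.8,8.7,-0.073])   # cage pose estimate
def tool(q,b,dn=0.,sx=1,C=C,h=40):
    """TCP pose gripping the tab at gate q, bar b, grasp point dn mm below the tab point"""
    a=C[2]+q
    Rt=R.from_euler('z',a)*R.from_euler('y',-b)*R.from_euler('x',np.pi)*R.from_euler('z',0 if sx>0 else np.pi)
    off=R.from_euler('y',-b).apply([105,0,h-dn-5])
    return gate(C,q,np.array([60,14.5,130])+off),Rt
def inc(p0,R0,p1,R1):
    return np.r_[R0.inv().apply(p1-p0),(R0.inv()*R1).as_rotvec()]
def rows(poses):
    for a,b in zip(poses,poses[1:]): print(np.r_[inc(*a,*b)[:3].round(1),inc(*a,*b)[3:].round(3)].tolist())
def now():
    o=manip.observe();return o["eef_pos"],R.from_rotvec(o["tcp_rot"])
E
python3 - <<'E'
from h import *
p,r=now();print(r.as_matrix().round(2))
for sx in(1,-1):
    t,rt=tool(.527,0,0,sx);print(t,inc(p,r,t+[0,0,68],rt).round(3))
E
```

```text
[[-0.93  0.37 -0.  ]
 [ 0.37  0.93 -0.  ]
 [ 0.   -0.   -1.  ]]
[548.72633123  94.09418308 177.        ] [-4.73642e+02 -2.81698e+02 -1.23000e-01 -1.00000e-03  2.00000e-03
  2.30400e+00]
[548.72633123  94.09418308 177.        ] [-4.73642e+02 -2.81698e+02 -1.23000e-01 -2.00000e-03 -1.00000e-03
 -8.38000e-01]
```

>>> move_arm --pt "-47 -28 0 0 0 0" --pt "-47 -28 0 0 0 0" --pt "-47 -28 0 0 0 0" --pt "-47 -28 0 0 0 0" --pt "-47 -28 0 0 0 0" --pt "-47 -28 0 0 0 0" --pt "-47 -28 0 0 0 0" --pt "-47 -28 0 0 0 0" --claw 50

```text
clock: 1.1
eef_pos: [480.7, 183.1, 245.0]
tcp_rot: [-0.599, -3.083, -0.0]
force: [0.5, 1.4, -0.0]
finger_gap: 0.5
gripper_force: 0.0
```

>>> move_arm --pt "-49 -29 0 0 0 0" --pt "-49 -29 0 0 0 0" --pt "0 0 0 0 0 -0.14" --pt "0 0 0 0 0 -0.14" --pt "0 0 0 0 0 -0.14" --pt "0 0 0 0 0 -0.14" --pt "0 0 0 0 0 -0.14" --pt "0 0 0 0 0 -0.14"

```text
clock: 2.1
eef_pos: [548.8, 94.2, 244.7]
tcp_rot: [0.717, -3.057, -0.0]
force: [0.3, 0.3, -1.5]
finger_gap: 0.5
gripper_force: 0.0
```

```bash
python3 - <<'E'
from h import *
import cv2
im=[]
p,r=now()
for n,(u,v) in(("top",(345,215)),("side",(300,200))):
    a=cv2.cvtColor(manip.camera(n),cv2.COLOR_RGB2BGR)[v-65:v+65,u-60:u+60]
    im.append(cv2.resize(a,None,fx=3.3,fy=3.3,interpolation=cv2.INTER_CUBIC))
cv2.imwrite("pics/n1.png",np.hstack(im))
t,rt=tool(.527,0,0,-1);print(p,inc(p,r,t,rt).round(3))
print([proj(n,p) for n in M],manip.observe()["finger_gap"])
E
```

```text
[548.84617912  94.20736421 244.74658617] [ 8.6000e-02 -8.7000e-02  6.7747e+01  1.0000e-03 -1.0000e-03  7.0000e-03]
[array([347.11930987, 212.04294161]), array([297.0522856, 174.5087075])] 0.4975244531643217
```

View pics/n1.png

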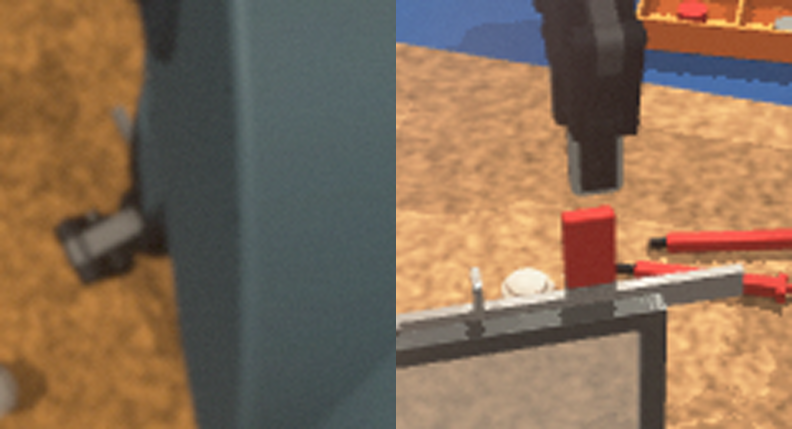

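>>> move_arm --pt "0 0 12 0 0 0" --pt "0 0 12 0 0 0" --pt "0 0 12 0 0 0" --pt "0 0 12 0 0 0" --pt "0 0 10 0 0 0" --pt "0 0 6 0 0 0" --pt "0 0 4 0 0 0" --pt "0 0 0 0 0 0" --claw 40

```text
clock: 3.2
eef_pos: [549.2, 94.3, 177.2]
tcp_rot: [0.71, -3.06, -0.0]
force: [-0.5, 0.4, 0.1]
finger_gap: 0.402
gripper_force: 0.0
```

>>> move_arm --pt "0 0 0 0 0 0" --pt "0 0 0 0 0 0" --pt "0 0 0 0 0 0" --pt "0 0 0 0 0 0" --pt "0 0 0 0 0 0" --pt "0 0 0 0 0 0" --pt "0 0 0 0 0 0" --pt "0 0 0 0 0 0" --claw 0 --force 30

```text
clock: 4.2
eef_pos: [549.7, 94.2, 177.7]
tcp_rot: [-0.71, 3.059, -0.0]
force: [2.2, -2.7, 5.2]
finger_gap: 0.103
gripper_force: 32.7
```

```bash
python3 - <<'E'
from h import *
import cv2
p,r=now();o=manip.observe();print(p,o["force"],o["finger_gap"],o["gripper_force"])
a=cv2.cvtColor(manip.camera("side"),cv2.COLOR_RGB2BGR)[150:310,190:390]
cv2.imwrite("pics/n2.png",cv2.resize(a,None,fx=3.5,fy=3.5,interpolation=cv2.INTER_CUBIC))
print("lift");rows([tool(.527,b,0,-1) for b in np.linspace(0,.15,9)])
print("swing");rows([tool(q,.15,0,-1) for q in np.linspace(.527,.1,17)])
E
```

```text
[549.67276038  94.19434444 177.73977751] [ 2.17177627 -2.72462457  5.18493937] 0.10316261879165624 32.665672302246094
lift
[0.7, 0.0, -2.0, 0.0, -0.019, 0.0]
[0.7, 0.0, -2.0, 0.0, -0.019, -0.0]
[0.7, 0.0, -2.0, 0.0, -0.019, 0.0]
[0.7, -0.0, -2.0, 0.0, -0.019, 0.0]
[0.7, -0.0, -2.0, 0.0, -0.019, 0.0]
[0.7, 0.0, -2.0, 0.0, -0.019, 0.0]
[0.7, -0.0, -2.0, 0.0, -0.019, 0.0]
[0.7, -0.0, -2.0, 0.0, -0.019, -0.0]
swing
[-0.3, -4.2, 0.0, 0.004, 0.0, 0.026]
[-0.3, -4.2, 0.0, 0.004, -0.0, 0.026]
[-0.3, -4.2, 0.0, 0.004, 0.0, 0.026]
[-0.3, -4.2, 0.0, 0.004, 0.0, 0.026]
[-0.3, -4.2, 0.0, 0.004, -0.0, 0.026]
[-0.3, -4.2, 0.0, 0.004, 0.0, 0.026]
[-0.3, -4.2, 0.0, 0.004, 0.0, 0.026]
[-0.3, -4.2, 0.0, 0.004, 0.0, 0.026]
[-0.3, -4.2, 0.0, 0.004, 0.0, 0.026]
[-0.3, -4.2, 0.0, 0.004, -0.0, 0.026]
[-0.3, -4.2, 0.0, 0.004, 0.0, 0.026]
[-0.3, -4.2, 0.0, 0.004, -0.0, 0.026]
[-0.3, -4.2, 0.0, 0.004, 0.0, 0.026]
[-0.3, -4.2, 0.0, 0.004, 0.0, 0.026]
[-0.3, -4.2, 0.0, 0.004, -0.0, 0.026]
[-0.3, -4.2, 0.0, 0.004, 0.0, 0.026]
```

View pics/n2.png

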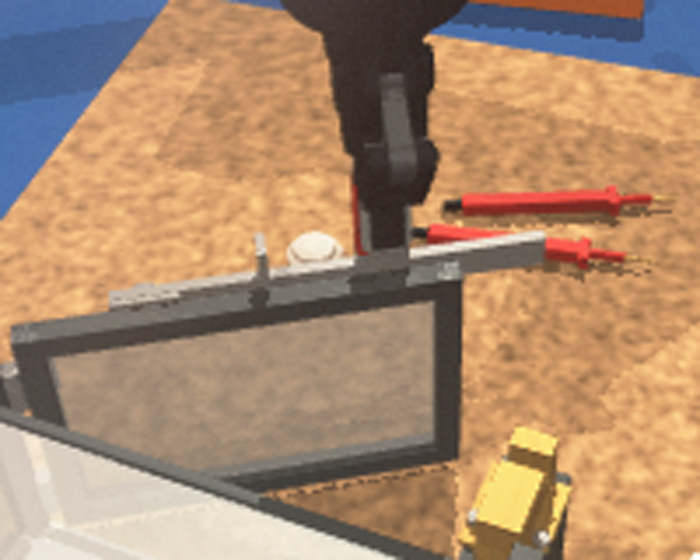

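>>> move_arm --pt "0.7 0 -2 0 -0.019 0" --pt "0.7 0 -2 0 -0.019 0" --pt "0.7 0 -2 0 -0.019 0" --pt "0.7 0 -2 0 -0.019 0" --pt "0.7 0 -2 0 -0.019 0" --pt "0.7 0 -2 0 -0.019 0" --pt "0.7 0 -2 0 -0.019 0" --pt "0.7 0 -2 0 -0.019 0"

```text
clock: 5.25
eef_pos: [543.6, 91.4, 193.3]
tcp_rot: [-0.676, 2.913, 0.052]
force: [5.8, -0.8, 1.6]
finger_gap: 0.102
gripper_force: 33.3
```

>>> move_arm --pt "-0.3 -4.2 0 0.004 0 0.026" --pt "-0.3 -4.2 0 0.004 0 0.026" --pt "-0.3 -4.2 0 0.004 0 0.026" --pt "-0.3 -4.2 0 0.004 0 0.026" --pt "-0.3 -4.2 0 0.004 0 0.026" --pt "-0.3 -4.2 0 0.004 0 0.026" --pt "-0.3 -4.2 0 0.004 0 0.026" --pt "-0.3 -4.2 0 0.004 0 0.026"

```text
clock: 6.25
eef_pos: [558.5, 60.9, 193.6]
tcp_rot: [-0.364, 2.966, 0.029]
force: [6.4, -0.9, 1.0]
finger_gap: 0.101
gripper_force: 32.4
```

```bash
python3 - <<'E'
from h import *
import cv2
p,r=now();o=manip.observe();print(p,o["force"],o["finger_gap"],o["gripper_force"],o["wrist_torque"])
t,rt=tool(.527-.427/2,.15,0,-1);print(inc(p,r,t,rt).round(3))
a=cv2.cvtColor(manip.camera("side"),cv2.COLOR_RGB2BGR)[150:310,190:390]
cv2.imwrite("pics/n3.png",cv2.resize(a,None,fx=3.5,fy=3.5,interpolation=cv2.INTER_CUBIC))
E
```

```text
[558.45033083  60.88853554 193.6085556 ] [ 6.40292593 -0.86021595  0.99089136] 0.10067388062858217 32.441917061805725 [-0.02679779 -1.08936722  0.44236206]
[ 1.314e+00 -6.100e-02  1.122e+00  1.000e-03  4.000e-03  4.000e-03]
```

View pics/n3.png

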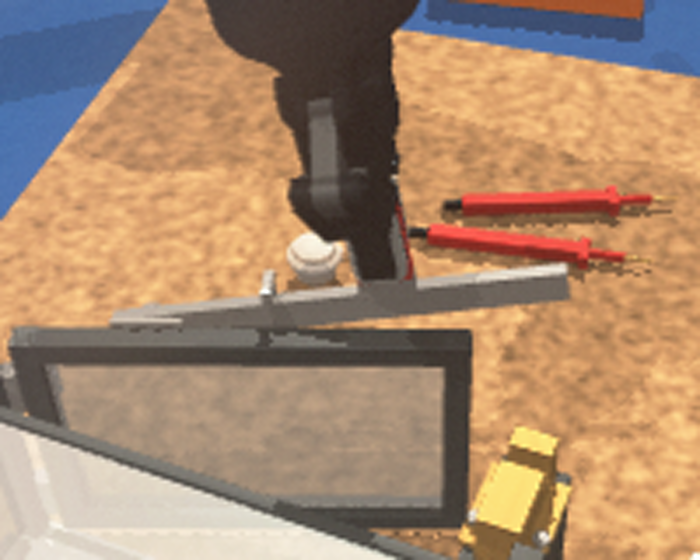

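>>> move_arm --pt "-0.3 -4.2 0 0.004 0 0.026" --pt "-0.3 -4.2 0 0.004 0 0.026" --pt "-0.3 -4.2 0 0.004 0 0.026" --pt "-0.3 -4.2 0 0.004 0 0.026" --pt "-0.3 -4.2 0 0.004 0 0.026" --pt "-0.3 -4.2 0 0.004 0 0.026" --pt "-0.3 -4.2 0 0.004 0 0.026" --pt "-0.3 -4.2 0 0.004 0 0.026"

```text
clock: 7.3
eef_pos: [566.4, 27.9, 194.1]
tcp_rot: [-0.05, 2.986, 0.005]
force: [6.2, -1.4, -0.2]
finger_gap: 0.105
gripper_force: 30.8
```

```bash
python3 - <<'E'
from h import *
import cv2
p,r=now();o=manip.observe();print(p,o["force"],o["finger_gap"],o["gripper_force"],o["wrist_torque"])
t,rt=tool(.1,.15,0,-1);print(inc(p,r,t,rt).round(3))
im=[]
for n,(u,v) in(("top",(390,200)),("side",(300,250))):
    a=cv2.cvtColor(manip.camera(n),cv2.COLOR_RGB2BGR)[v-70:v+70,u-70:u+70]
    im.append(cv2.resize(a,None,fx=2.85,fy=4,interpolation=cv2.INTER_CUBIC) if 0 else cv2.resize(a,(400,400),interpolation=cv2.INTER_CUBIC))
cv2.imwrite("pics/n4.png",np.hstack(im))
E
```

```text
[566.41565765  27.91262212 194.05459871] [ 6.2028539  -1.37537922 -0.23271506] 0.10453310478937951 30.76572597026825 [-0.07751232 -1.5112626   0.36113991]
[ 1.742e+00 -3.870e-01  1.505e+00  1.000e-03  5.000e-03  6.000e-03]
```

View pics/n4.png

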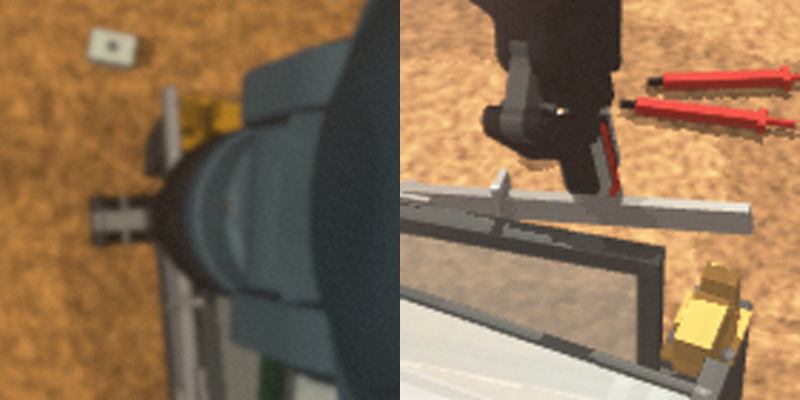

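>>> move_arm --pt "-0.2 -3 0 0.003 0 0.019" --pt "-0.2 -3 0 0.003 0 0.019" --pt "-0.2 -3 0 0.003 0 0.019" --pt "-0.2 -3 0 0.003 0 0.019" --pt "-0.2 -3 0 0.003 0 0.019" --pt "-0.2 -3 0 0.003 0 0.019" --pt "-0.2 -3 0 0.003 0 0.019" --pt "-0.2 -3 0 0.003 0 0.019"

```text
clock: 8.4
eef_pos: [567.7, 4.8, 194.4]
tcp_rot: [0.177, 2.98, -0.011]
force: [8.4, 0.5, -1.1]
finger_gap: 0.103
gripper_force: 34.5
```

```bash
python3 - <<'E'
from h import *
import cv2
p,r=now();o=manip.observe();print(p,o["force"],o["finger_gap"],o["gripper_force"],o["wrist_torque"])
t,rt=tool(-.052,.15,0,-1);print(inc(p,r,t,rt).round(3))
im=[]
for n,(u,v) in(("top",(390,180)),("side",(330,265))):
    a=cv2.cvtColor(manip.camera(n),cv2.COLOR_RGB2BGR)[v-50:v+50,u-50:u+50]
    im.append(cv2.resize(a,(400,400),interpolation=cv2.INTER_CUBIC))
cv2.imwrite("pics/n5.png",np.hstack(im))
E
```

```text
[567.74165601   4.7748921  194.44721556] [ 8.44494536  0.48272778 -1.05327325] 0.10263499290088003 34.47202026844025 [ 0.19413673 -1.83835887  0.59082867]
[ 1.909 -1.665  1.872  0.003  0.006  0.006]
```

View pics/n5.png

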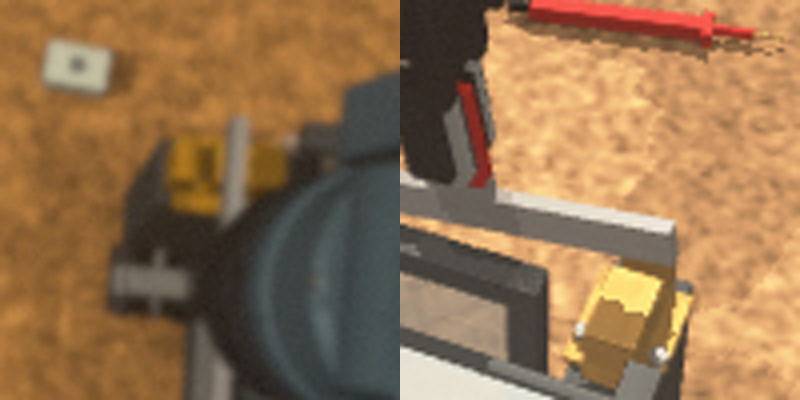

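>>> move_arm --pt "0 -1.7 0 0.001 0 0.01" --pt "0 -1.7 0 0.001 0 0.01" --pt "0 -1.7 0 0.001 0 0.01" --pt "0 0 0 0 0 0" --pt "0 0 0 0 0 0" --pt "0 0 0 0 0 0" --pt "0 0 0 0 0 0" --pt "0 0 0 0 0 0"

```text
clock: 9.5
eef_pos: [567.4, -0.2, 194.8]
tcp_rot: [0.221, 2.977, -0.012]
force: [8.0, 2.0, -0.7]
finger_gap: 0.102
gripper_force: 33.7
```

>>> move_arm --pt "0 0 0 0 0 0" --pt "0 0 0 0 0 0" --pt "0 0 0 0 0 0" --pt "0 0 0 0 0 0" --pt "0 0 0 0 0 0" --pt "0 0 0 0 0 0" --pt "0 0 0 0 0 0" --pt "0 0 0 0 0 0" --claw 15

```text
clock: 10.5
eef_pos: [564.4, 0.9, 193.1]
tcp_rot: [0.223, 2.983, -0.009]
force: [4.3, 4.1, 0.9]
finger_gap: 0.154
gripper_force: 2.3
```

```bash
python3 - <<'E'
from h import *
import cv2
p,r=now();o=manip.observe();print(p,o["force"],o["finger_gap"],o["gripper_force"],o["wrist_torque"])
im=[]
for n,(u,v) in(("top",(390,180)),("side",(330,265))):
    a=cv2.cvtColor(manip.camera(n),cv2.COLOR_RGB2BGR)[v-50:v+50,u-50:u+50]
    im.append(cv2.resize(a,(400,400),interpolation=cv2.INTER_CUBIC))
cv2.imwrite("pics/n6.png",np.hstack(im))
rows([tool(-.06,b,0,-1) for b in np.linspace(.15,.07,9)])
E
```

```text
[564.35002721   0.89469702 193.11902227] [4.28151115 4.13055257 0.93331203] 0.1543706841062429 2.3159442096948624 [ 0.75666999 -0.59644563  0.13615394]
[-0.3, 0.0, 1.1, 0.0, 0.01, -0.0]
[-0.3, -0.0, 1.1, 0.0, 0.01, -0.0]
[-0.3, 0.0, 1.1, 0.0, 0.01, -0.0]
[-0.3, 0.0, 1.1, 0.0, 0.01, 0.0]
[-0.3, -0.0, 1.1, -0.0, 0.01, -0.0]
[-0.3, -0.0, 1.1, -0.0, 0.01, -0.0]
[-0.3, 0.0, 1.1, -0.0, 0.01, -0.0]
[-0.3, -0.0, 1.1, 0.0, 0.01, -0.0]
```

View pics/n6.png

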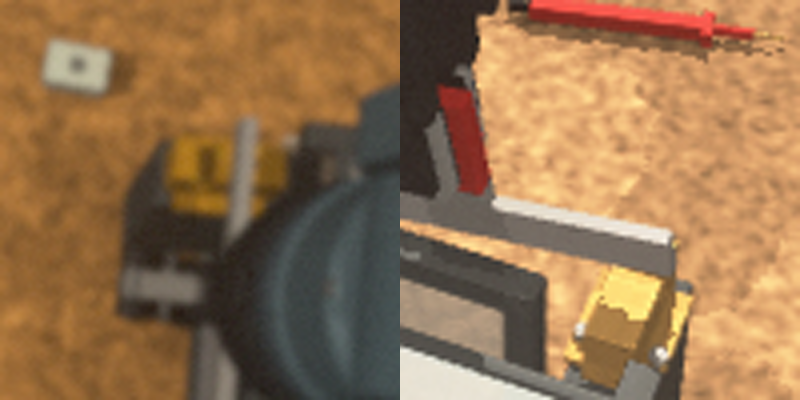

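>>> move_arm --pt "-0.3 0 1.1 0 0.01 0" --pt "-0.3 0 1.1 0 0.01 0" --pt "-0.3 0 1.1 0 0.01 0" --pt "-0.3 0 1.1 0 0.01 0" --pt "-0.3 0 1.1 0 0.01 0" --pt "-0.3 0 1.1 0 0.01 0" --pt "0 0 0 0 0 0" --pt "0 0 0 0 0 0"

```text
clock: 11.6
eef_pos: [567.2, 0.6, 186.8]
tcp_rot: [0.227, 3.043, -0.002]
force: [4.7, 4.4, 0.3]
finger_gap: 0.149
gripper_force: 2.5
```

```bash
cat >> h.py <<'E'
def tip():
    """bar tip in side view: bar angle via upper edge of tip -- return column profile of bright grey pixels"""
    import cv2
    a=manip.camera("side").astype(int)
    sub=a[225:300,345:372]
    g=(abs(sub[...,0]-sub[...,2])<25)&(sub.sum(2)>330)
    return [(345+j,225+int(np.flatnonzero(g[:,j])[0]),int(g[:,j].sum())) for j in range(g.shape[1]) if g[:,j].any()]
E
python3 - <<'E'
from h import *
print(tip())
for q in(-.05,-.08):
  for b in(.15,.11,.07,0): # bar tip, outer-top corner 
    print(q,b,proj("side",gate(C,q,np.array([60,14.5,130])+R.from_euler('y',-b).apply([165+20,0,8]))).round(1),proj("side",gate(C,q,np.array([60,14.5,130])+R.from_euler('y',-b).apply([155,0,8]))).round(1))
o=manip.observe();print(o["force"],o["eef_pos"],o["wrist_torque"])
E
```

```text
[(345, 278, 5), (346, 278, 3), (347, 279, 3), (348, 280, 2), (349, 285, 1), (350, 286, 2), (351, 286, 2)]
-0.05 0.15 [349.5 275. ] [327.7 270.3]
-0.05 0.11 [350.  278.9] [328.4 273.5]
-0.05 0.07 [350.4 282.6] [328.9 276.6]
-0.05 0 [350.5 288.8] [329.3 281.8]
-0.08 0.15 [347.9 279.3] [326.2 273.9]
-0.08 0.11 [348.5 283.2] [326.9 277.2]
-0.08 0.07 [348.8 286.9] [327.4 280.3]
-0.08 0 [348.9 293.2] [327.9 285.5]
[4.78854855 4.64515861 1.1839789 ] [567.16862508   0.57634426 186.88093117] [ 0.83752728 -0.66627821  0.13608315]
```

>>> move_arm --pt "-0.3 0 1.1 0 0.01 0" --pt "-0.3 0 1.1 0 0.01 0" --pt "-0.3 0 1.1 0 0.01 0" --pt "-0.2 0 1.1 0 0.01 0" --pt "0 0 0 0 0 0" --pt "0 0 0 0 0 0" --pt "0 0 0 0 0 0" --pt "0 0 0 0 0 0"

```text
clock: 12.65
eef_pos: [567.5, 0.5, 182.5]
tcp_rot: [0.23, 3.084, 0.002]
force: [1.1, 4.5, 2.3]
finger_gap: 0.151
gripper_force: 2.7
```

```bash
python3 - <<'E'
from h import *
print(tip())
o=manip.observe();print(o["force"],o["eef_pos"],o["wrist_torque"])
E
```

```text
[(345, 280, 4), (346, 280, 4), (347, 280, 3), (348, 280, 3), (349, 285, 2), (350, 286, 2), (351, 286, 2), (352, 286, 1)]
[1.18817869 5.27366279 2.48674028] [5.67466040e+02 5.16767246e-01 1.82483820e+02] [ 0.89045911 -0.17432683  0.10988052]
```

>>> move_arm --pt "0 0.6 0.2 0 0 -0.004" --pt "0 0.6 0.2 0 0 -0.004" --pt "0 0.6 0.2 0 0 -0.004" --pt "0 0.6 0.2 0 0 -0.004" --pt "0 0.6 0.2 0 0 -0.004" --pt "0 0.6 0.2 0 0 -0.004" --pt "0 0.6 0 0 0 -0.004" --pt "0 0.6 0 0 0 -0.004"

```text
clock: 13.7
eef_pos: [569.6, 3.2, 181.8]
tcp_rot: [0.18, 3.085, -0.006]
force: [-1.3, 3.1, -0.7]
finger_gap: 0.151
gripper_force: 1.5
```

```bash
python3 - <<'E'
from h import *
print(tip())
o=manip.observe();print(o["force"],o["eef_pos"],o["wrist_torque"])
E
```

```text
[(345, 277, 4), (346, 277, 4), (347, 277, 4), (348, 278, 2), (349, 278, 3), (350, 286, 2), (351, 286, 2), (352, 286, 1)]
[-1.61665979  2.71041963 -0.28189892] [569.64906135   3.27310049 181.8590022 ] [0.63036227 0.33858969 0.07027194]
```

>>> move_arm --pt "0 0.5 0.2 0 0 -0.003" --pt "0 0.5 0.2 0 0 -0.003" --pt "0 0.5 0.2 0 0 -0.003" --pt "0 0.5 0.2 0 0 -0.003" --pt "0 0 0 0 0 0" --pt "0 0 0 0 0 0" --pt "0 0 0 0 0 0" --pt "0 0 0 0 0 0"

```text
clock: 14.75
eef_pos: [570.4, 5.1, 181.5]
tcp_rot: [0.162, 3.084, -0.007]
force: [0.6, 2.4, 1.4]
finger_gap: 0.149
gripper_force: 1.2
```

```bash
python3 - <<'E'
from h import *
print(tip())
o=manip.observe();print(o["force"],o["eef_pos"],o["wrist_torque"])
E
```

```text
[(345, 275, 3), (346, 275, 4), (347, 276, 3), (348, 276, 6), (349, 276, 4), (350, 286, 2), (351, 286, 2), (352, 286, 1)]
[-0.20004884  2.4511495   1.56676038] [570.45268202   5.02507974 181.50197272] [ 0.47592208 -0.01211489  0.01746059]
```

>>> move_arm --pt "0 0.5 0.2 0 0 -0.003" --pt "0 0.5 0.2 0 0 -0.003" --pt "0 0.5 0.2 0 0 -0.003" --pt "0 0.5 0.2 0 0 -0.003" --pt "0 0 0 0 0 0" --pt "0 0 0 0 0 0" --pt "0 0 0 0 0 0" --pt "0 0 0 0 0 0"

```text
clock: 15.8
eef_pos: [570.3, 7.3, 180.4]
tcp_rot: [0.143, 3.086, -0.006]
force: [1.2, 4.3, -0.8]
finger_gap: 0.149
gripper_force: 2.1
```

```bash
python3 - <<'E'
from h import *
print(tip())
o=manip.observe();print(o["force"],o["eef_pos"],o["wrist_torque"])
E
```

```text
[(345, 273, 3), (346, 274, 3), (347, 274, 4), (348, 274, 4), (349, 274, 4), (350, 276, 4), (351, 286, 2)]
[ 1.39160338  4.44808719 -0.3702903 ] [570.27245828   7.27904208 180.35583943] [ 0.78125879 -0.29486918  0.03775728]
```

>>> move_arm --pt "0 0.5 0.2 0 0 -0.003" --pt "0 0.5 0.2 0 0 -0.003" --pt "0 0.5 0.2 0 0 -0.003" --pt "0 0.5 0.2 0 0 -0.003" --pt "0 0 0 0 0 0" --pt "0 0 0 0 0 0" --pt "0 0 0 0 0 0" --pt "0 0 0 0 0 0"

```text
clock: 16.85
eef_pos: [570.3, 8.8, 179.6]
tcp_rot: [0.125, 3.087, -0.009]
force: [0.4, -0.1, 0.9]
finger_gap: 0.15
gripper_force: 0.0
```

```bash
python3 - <<'E'
from h import *
print(tip())
o=manip.observe();print(o["force"],o["eef_pos"],o["wrist_torque"])
E
```

```text
[(345, 273, 4), (346, 273, 4), (347, 273, 3), (348, 274, 2), (349, 274, 5), (350, 274, 4), (351, 286, 2)]
[-0.18787212  0.5846887   0.77483099] [570.36791076   8.83318887 179.63358158] [ 0.03505065  0.07525991 -0.01994931]
```

>>> move_arm --pt "0 -0.3 0 0 0 0" --pt "0 -0.3 0 0 0 0" --pt "0 -0.3 0 0 0 0" --pt "0 -0.3 0 0 0 0" --pt "0 -0.3 0.3 0 0 0" --pt "0 -0.2 0.3 0 0 0" --pt "0 0 0.3 0 0 0" --pt "0 0 0.3 0 0 0"

```text
clock: 17.9
eef_pos: [570.7, 7.5, 178.5]
tcp_rot: [0.124, 3.087, -0.007]
force: [1.6, 3.5, -0.9]
finger_gap: 0.151
gripper_force: 1.9
```

```bash
python3 - <<'E'
from h import *
print(tip())
o=manip.observe();print(o["force"],o["eef_pos"],o["wrist_torque"])
E
```

```text
[(345, 275, 3), (346, 275, 4), (347, 275, 4), (348, 275, 3), (349, 276, 4), (350, 277, 4), (351, 286, 2)]
[ 1.97107464  3.71668695 -1.43875716] [570.70574304   7.46116285 178.53750248] [ 0.691082   -0.20760648  0.05602512]
```

>>> move_arm --pt "0 0 0.6 0 0.005 0" --pt "0 0 0.6 0 0.005 0" --pt "0 0 0.6 0 0.005 0" --pt "0 0 0.6 0 0.005 0" --pt "0 0 0.6 0 0.005 0" --pt "0 0 0.6 0 0.005 0" --pt "0 0 0 0 0 0" --pt "0 0 0 0 0 0"

```text
clock: 18.95
eef_pos: [570.5, 7.3, 174.8]
tcp_rot: [0.126, 3.117, -0.006]
force: [2.5, 4.0, -1.0]
finger_gap: 0.151
gripper_force: 1.9
```

```bash
python3 - <<'E'
from h import *
print(tip())
o=manip.observe();print(o["force"],o["eef_pos"],o["wrist_torque"])
E
```

```text
[(345, 278, 4), (346, 278, 4), (347, 278, 3), (348, 279, 3), (349, 279, 4), (350, 279, 1), (351, 286, 2), (352, 286, 1)]
[ 3.00636177  3.07426449 -0.95822193] [570.54387175   7.32014359 174.85229822] [ 0.65163782 -0.4685114   0.0375995 ]
```

>>> move_arm --pt "0 0 0.6 0 0.005 0" --pt "0 0 0.6 0 0.005 0" --pt "0 0 0.6 0 0.005 0" --pt "0 0 0.6 0 0.005 0" --pt "0 0 0 0 0 0" --pt "0 0 0 0 0 0" --pt "0 0 0 0 0 0" --pt "0 0 0 0 0 0"

```text
clock: 20.0
eef_pos: [570.4, 7.4, 172.5]
tcp_rot: [0.127, 3.137, -0.005]
force: [-0.2, 4.2, 2.9]
finger_gap: 0.151
gripper_force: 1.8
```

```bash
python3 - <<'E'
from h import *
print(tip())
o=manip.observe();print(o["force"],o["eef_pos"],o["wrist_torque"])
E
```

```text
[(345, 279, 3), (346, 280, 2), (347, 280, 4), (348, 280, 4), (349, 280, 3), (351, 286, 2), (352, 286, 1)]
[0.56403939 2.6241124  1.88969024] [570.44463052   7.3314082  172.4944448 ] [0.68516078 0.01236703 0.04373853]
```

>>> move_arm --pt "0 0.3 0 0 0 0" --pt "0 0.3 0 0 0 0" --pt "0 0.3 0 0 0 0" --pt "0 0.3 0 0 0 0" --pt "0 0.3 0 0 0 0" --pt "0 0.3 0 0 0 0" --pt "0 0 0 0 0 0" --pt "0 0 0 0 0 0"

```text
clock: 21.05
eef_pos: [570.8, 8.9, 172.4]
tcp_rot: [0.127, 3.137, -0.005]
force: [0.2, 0.1, -0.0]
finger_gap: 0.153
gripper_force: 0.0
```

```bash
python3 - <<'E'
from h import *
print(tip())
o=manip.observe();print(o["force"],o["eef_pos"],o["wrist_torque"],o["gripper_force"])
E
```

```text
[(345, 278, 3), (346, 279, 4), (347, 279, 4), (348, 279, 3), (349, 280, 2), (350, 280, 2), (351, 286, 2)]
[-0.5579034   0.02613324 -0.28895481] [570.77875719   8.9055005  172.40680298] [-0.00454978 -0.04999314 -0.02877105] 0.0
```

>>> move_arm --pt "0 0 0 0 0 0" --pt "0 0 0 0 0 0" --pt "0 0 0 0 0 0" --pt "0 0 0 0 0 0" --pt "0 0 0 0 0 0" --pt "0 0 0 0 0 0" --pt "0 0 0 0 0 0" --pt "0 0 0 0 0 0" --claw 40

```text
clock: 22.1
eef_pos: [570.7, 9.1, 172.4]
tcp_rot: [0.127, 3.137, -0.005]
force: [0.0, 0.0, -0.3]
finger_gap: 0.399
gripper_force: 0.0
```

>>> move_arm --pt "0 0 -6 0 0 0" --pt "0 0 -12 0 0 0" --pt "0 0 -15 0 0 0" --pt "0 0 -15 0 0 0" --pt "0 0 -15 0 0 0" --pt "0 0 -15 0 0 0" --pt "0 0 -10 0 0 0" --pt "0 0 0 0 0 0"

```text
clock: 23.1
eef_pos: [571.2, 9.3, 261.4]
tcp_rot: [0.127, 3.135, -0.005]
force: [0.2, -0.2, 0.4]
finger_gap: 0.401
gripper_force: 0.0
```

```bash
python3 - <<'E'
from h import *
print(tip())
a=manip.camera("side").astype(int)
m=(a[...,0]>130)&(a[...,1]<70)&(a[...,2]<70);m[:,:250]=0;m[:,345:]=0;m[:215]=0
y,x=np.nonzero(m);print("tab px",x.min(),x.max(),y.min(),y.max(),x.mean(),y.mean())
for b in(0,.03,.07):
  print(b,[proj("side",gate(C,-.01,np.array([60,14.5,130])+R.from_euler('y',-b).apply([105+d,0,h]))).round(1).tolist() for d,h in((-12,56),(12,56),(0,35))],proj("side",gate(C,-.01,np.array([60,14.5,130])+R.from_euler('y',-b).apply([180,0,8]))).round(1))
o=manip.observe();print(o["force"],o["eef_pos"])
E
```

```text
[(345, 278, 3), (346, 279, 3), (347, 279, 4), (348, 279, 3), (349, 280, 2), (350, 280, 1), (351, 286, 2)]
tab px 289 344 216 267 303.356783919598 247.7537688442211
0 [[287.5, 241.3], [304.5, 245.9], [296.4, 254.2]] [348.7 282. ]
0.03 [[286.2, 239.5], [303.2, 243.8], [295.6, 252.5]] [348.7 279.5]
0.07 [[284.4, 237.1], [301.4, 240.9], [294.4, 250.1]] [348.5 276. ]
[ 0.34879516 -0.68635997  0.37046587] [570.43533035   9.39805347 260.08289483]
```

```bash
python3 -c "
from workcell import manip
print(manip.hand_in())"
```

```text
the job is handed in; nothing more can be done
None
```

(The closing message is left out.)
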